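Transfer microscope objectives in reverse order

TASK

Move the four microscope objectives from the black tray to the white tray, one to a pocket and in reverse order left to right: the one at the left end of the black tray goes to the right end of the white tray, and so on to the last. Stand each one upright on the floor of its pocket with its cap up; do not tip or drop any, and leave the dish, the bottle and the magnifier beyond the trays alone.

Things in the scene. Friction and masses are not known exactly. Their poses are not given: they have to be found in the camera images.
- objective_red: Microscope objective with a red cap: upright aluminium barrel 34 mm across and 52 mm high with a thin red ring near its top, then the tapering red cap up to 66 mm (24 mm wide on top). 0.13 to 0.25 kg. Grip the straight barrel. Origin: centre of its underside; z up the barrel. Starts standing in a pocket of the black tray.
- objective_yellow: Microscope objective with a yellow cap: upright aluminium barrel 34 mm across and 52 mm high with a thin yellow ring near its top, then the tapering yellow cap up to 66 mm (24 mm wide on top). 0.13 to 0.25 kg. Grip the straight barrel. Origin: centre of its underside; z up the barrel. Starts standing in a pocket of the black tray.
- objective_green: Microscope objective with a green cap: upright aluminium barrel 34 mm across and 52 mm high with a thin green ring near its top, then the tapering green cap up to 66 mm (24 mm wide on top). 0.13 to 0.25 kg. Grip the straight barrel. Origin: centre of its underside; z up the barrel. Starts standing in a pocket of the black tray.
- objective_blue: Microscope objective with a blue cap: upright aluminium barrel 34 mm across and 52 mm high with a thin blue ring near its top, then the tapering blue cap up to 66 mm (24 mm wide on top). 0.13 to 0.25 kg. Grip the straight barrel. Origin: centre of its underside; z up the barrel. Starts standing in a pocket of the black tray.
- black_tray: Black tray, the one the objectives start in. Fixed, 68 x 254 x 20 mm. Four 56 mm square pockets along y, centres at y = -93, -31, 31, 93 mm, x = 0; floors 6 mm, wall tops 20 mm above the origin (centre of underside). x points roughly away from the robot, y to its left, z up.
- white_tray: White tray, empty at the start, end to end with the black one (centres about 310 mm apart), to its left or right. Fixed, 68 x 254 x 20 mm. Four 56 mm square pockets along y, centres at y = -93, -31, 31, 93 mm, x = 0; floors 6 mm, wall tops 20 mm above the origin (centre of underside). x points roughly away from the robot, y to its left, z up.
- wafer_dish: Bystander: loose shallow blue plate, 100 mm across, 14 mm high, beyond the trays. Origin: centre of its underside.
- cleaner_bottle: Bystander: loose amber bottle, 56 mm across, 110 mm high, beyond the trays. Origin: centre of its underside.
- loupe: Bystander: loose black magnifier, 48 mm across, 40 mm high, beyond the trays. Origin: centre of its underside.

How it is judged:
At the end, for the whole second after the job is handed in: Each objective rests upright (within 0.1 rad, under 0.02 m/s) on the floor (within 5 mm) of the white tray's pocket that mirrors its starting pocket in the black tray, within 14 mm of the pocket's centre in x and y; judged by its pocket and its distance from its start (x of objective_red in the frame of white_tray between -0.014 and 0.014 m and z of objective_red in the frame of white_tray between 0.002 and 0.011 m and angle between each of objective_red, objective_yellow, objective_green, objective_blue's own z axis and vertical below 0.1 rad and linear speed of each of objective_red, objective_yellow, objective_green, objective_blue below 0.02 m/s and ((y of white_tray in the frame of black_tray above 0 m and y of objective_red in the frame of white_tray between -0.107 and -0.079 m and distance of objective_red from where it was at the start of the episode between 0.098 and 0.158 m) or (y of white_tray in the frame of black_tray above 0 m and y of objective_red in the frame of white_tray between -0.045 and -0.017 m and distance of objective_red from where it was at the start of the episode between 0.217 and 0.279 m) or (y of white_tray in the frame of black_tray above 0 m and y of objective_red in the frame of white_tray between 0.017 and 0.045 m and distance of objective_red from where it was at the start of the episode between 0.341 and 0.403 m) or (y of white_tray in the frame of black_tray above 0 m and y of objective_red in the frame of white_tray between 0.079 and 0.107 m and distance of objective_red from where it was at the start of the episode between 0.465 and 0.527 m) or (y of white_tray in the frame of black_tray below 0 m and y of objective_red in the frame of white_tray between -0.107 and -0.079 m and distance of objective_red from where it was at the start of the episode between 0.465 and 0.527 m) or (y of white_tray in the frame of black_tray below 0 m and y of objective_red in the frame of white_tray between -0.045 and -0.017 m and distance of objective_red from where it was at the start of the episode between 0.341 and 0.403 m) or (y of white_tray in the frame of black_tray below 0 m and y of objective_red in the frame of white_tray between 0.017 and 0.045 m and distance of objective_red from where it was at the start of the episode between 0.217 and 0.279 m) or (y of white_tray in the frame of black_tray below 0 m and y of objective_red in the frame of white_tray between 0.079 and 0.107 m and distance of objective_red from where it was at the start of the episode between 0.098 and 0.158 m)) and x of objective_yellow in the frame of white_tray between -0.014 and 0.014 m and z of objective_yellow in the frame of white_tray between 0.002 and 0.011 m and ((y of white_tray in the frame of black_tray above 0 m and y of objective_yellow in the frame of white_tray between -0.107 and -0.079 m and distance of objective_yellow from where it was at the start of the episode between 0.098 and 0.158 m) or (y of white_tray in the frame of black_tray above 0 m and y of objective_yellow in the frame of white_tray between -0.045 and -0.017 m and distance of objective_yellow from where it was at the start of the episode between 0.217 and 0.279 m) or (y of white_tray in the frame of black_tray above 0 m and y of objective_yellow in the frame of white_tray between 0.017 and 0.045 m and distance of objective_yellow from where it was at the start of the episode between 0.341 and 0.403 m) or (y of white_tray in the frame of black_tray above 0 m and y of objective_yellow in the frame of white_tray between 0.079 and 0.107 m and distance of objective_yellow from where it was at the start of the episode between 0.465 and 0.527 m) or (y of white_tray in the frame of black_tray below 0 m and y of objective_yellow in the frame of white_tray between -0.107 and -0.079 m and distance of objective_yellow from where it was at the start of the episode between 0.465 and 0.527 m) or (y of white_tray in the frame of black_tray below 0 m and y of objective_yellow in the frame of white_tray between -0.045 and -0.017 m and distance of objective_yellow from where it was at the start of the episode between 0.341 and 0.403 m) or (y of white_tray in the frame of black_tray below 0 m and y of objective_yellow in the frame of white_tray between 0.017 and 0.045 m and distance of objective_yellow from where it was at the start of the episode between 0.217 and 0.279 m) or (y of white_tray in the frame of black_tray below 0 m and y of objective_yellow in the frame of white_tray between 0.079 and 0.107 m and distance of objective_yellow from where it was at the start of the episode between 0.098 and 0.158 m)) and x of objective_green in the frame of white_tray between -0.014 and 0.014 m and z of objective_green in the frame of white_tray between 0.002 and 0.011 m and ((y of white_tray in the frame of black_tray above 0 m and y of objective_green in the frame of white_tray between -0.107 and -0.079 m and distance of objective_green from where it was at the start of the episode between 0.098 and 0.158 m) or (y of white_tray in the frame of black_tray above 0 m and y of objective_green in the frame of white_tray between -0.045 and -0.017 m and distance of objective_green from where it was at the start of the episode between 0.217 and 0.279 m) or (y of white_tray in the frame of black_tray above 0 m and y of objective_green in the frame of white_tray between 0.017 and 0.045 m and distance of objective_green from where it was at the start of the episode between 0.341 and 0.403 m) or (y of white_tray in the frame of black_tray above 0 m and y of objective_green in the frame of white_tray between 0.079 and 0.107 m and distance of objective_green from where it was at the start of the episode between 0.465 and 0.527 m) or (y of white_tray in the frame of black_tray below 0 m and y of objective_green in the frame of white_tray between -0.107 and -0.079 m and distance of objective_green from where it was at the start of the episode between 0.465 and 0.527 m) or (y of white_tray in the frame of black_tray below 0 m and y of objective_green in the frame of white_tray between -0.045 and -0.017 m and distance of objective_green from where it was at the start of the episode between 0.341 and 0.403 m) or (y of white_tray in the frame of black_tray below 0 m and y of objective_green in the frame of white_tray between 0.017 and 0.045 m and distance of objective_green from where it was at the start of the episode between 0.217 and 0.279 m) or (y of white_tray in the frame of black_tray below 0 m and y of objective_green in the frame of white_tray between 0.079 and 0.107 m and distance of objective_green from where it was at the start of the episode between 0.098 and 0.158 m)) and x of objective_blue in the frame of white_tray between -0.014 and 0.014 m and z of objective_blue in the frame of white_tray between 0.002 and 0.011 m and ((y of white_tray in the frame of black_tray above 0 m and y of objective_blue in the frame of white_tray between -0.107 and -0.079 m and distance of objective_blue from where it was at the start of the episode between 0.098 and 0.158 m) or (y of white_tray in the frame of black_tray above 0 m and y of objective_blue in the frame of white_tray between -0.045 and -0.017 m and distance of objective_blue from where it was at the start of the episode between 0.217 and 0.279 m) or (y of white_tray in the frame of black_tray above 0 m and y of objective_blue in the frame of white_tray between 0.017 and 0.045 m and distance of objective_blue from where it was at the start of the episode between 0.341 and 0.403 m) or (y of white_tray in the frame of black_tray above 0 m and y of objective_blue in the frame of white_tray between 0.079 and 0.107 m and distance of objective_blue from where it was at the start of the episode between 0.465 and 0.527 m) or (y of white_tray in the frame of black_tray below 0 m and y of objective_blue in the frame of white_tray between -0.107 and -0.079 m and distance of objective_blue from where it was at the start of the episode between 0.465 and 0.527 m) or (y of white_tray in the frame of black_tray below 0 m and y of objective_blue in the frame of white_tray between -0.045 and -0.017 m and distance of objective_blue from where it was at the start of the episode between 0.341 and 0.403 m) or (y of white_tray in the frame of black_tray below 0 m and y of objective_blue in the frame of white_tray between 0.017 and 0.045 m and distance of objective_blue from where it was at the start of the episode between 0.217 and 0.279 m) or (y of white_tray in the frame of black_tray below 0 m and y of objective_blue in the frame of white_tray between 0.079 and 0.107 m and distance of objective_blue from where it was at the start of the episode between 0.098 and 0.158 m))); the robot touches nothing.
It fails at once if an objective is tipped more than 0.7 rad (angle between any of objective_red, objective_yellow, objective_green, objective_blue's own z axis and vertical above 0.7 rad).
It fails at once if an objective is dropped (falls free of the fingers faster than 0.55 m/s, about 15 mm of fall) ((linear speed of objective_red above 0.55 m/s and contact force between the fingers and objective_red below 0.05 N) or (linear speed of objective_yellow above 0.55 m/s and contact force between the fingers and objective_yellow below 0.05 N) or (linear speed of objective_green above 0.55 m/s and contact force between the fingers and objective_green below 0.05 N) or (linear speed of objective_blue above 0.55 m/s and contact force between the fingers and objective_blue below 0.05 N)).
It fails at once if the dish, the bottle or the magnifier is moved more than 20 mm (distance of any of wafer_dish, cleaner_bottle, loupe from where it was at the start of the episode above 0.02 m).
It also fails if it takes over 96 s, if anything falls off the work surface, if the arm or the gripper's body presses on something with over 40 N, if the wrist force passes 120 N, or if a joint passes its speed limit or range.

ROBOT

A 7-joint arm with a two-finger parallel gripper is mounted at the origin on the work surface. World frame = base frame: x ahead of the robot, y to its left, z up, the work surface at z = 0. Lengths are in m, angles in rad, forces in N, time in s.
With the tool pointing down it reaches from about 0.35 to 0.9 m from the base axis. Payload 7.2 kg.
Tool frame: the origin (TCP) lies at the very end of the fingers, on their centre line; the grasp point (between the pads) lies 19 mm behind it; z points along the fingers, y is the line along which they close (so a half turn about z gives the same grasp; the last joint's range is limited). The gripper opens to 85 mm and grips with 20 to 120 N. Pads are 22 mm wide; open, the fingers measure 114 mm over their backs; the gripper's body (76 mm by 85 mm) begins 54 mm behind the grasp point. The pads swing forward as they close: fully open they stand 13 mm farther back than shut.
Start: joints at [-1.417, 0.411, -0.013, 1.596, 0.006, 1.134, -0.082], TCP at [0.138, 0.61, 0.231] pointing down, gripper open.
Joint ranges: [-2.95, 2.95], [-0.29, 1.99], [-1.47, 1.44], [0.14, 2.54], [-1.03, 4.17], [0.13, 1.85], [-2.86, 2.86]. Speed limits (rad/s): [2.39, 2.39, 3.01, 3.01, 3.14, 3.14, 3.14].

INTERFACE

Orientations are given as a 3x3 rotation matrix whose columns are the frame's x, y, z axes.
In Python, from rig import robot gives the robot as it stands.
- The arm moves only by the tool servo_tool, never from a script. Its argument "deltas" is a list of rows, each an object of numbers: "dx", "dy", "dz": the shift along the world's x, y, z in units of 25 mm (1.0 is 25 mm); "ax", "ay", "az": the turn, a rotation vector about the world's x, y, z in units of 360 degrees (1.0 is 360 degrees). A call has 1 to 10 rows; each row shifts and turns the commanded pose from where the row before left it; what a row does not reach is not made up. A row lasts 1/12 s, in which the tool goes at most 41.7 mm and 7.16 degrees, less where a joint would pass 70% of its speed; a pose out of reach is approached as far as the arm can. A call with a number of a shift or a turn outside -1 to 1 is refused whole. A call with a gripper value outside its range is refused whole. "gripper" is the opening, from -1 (shut) to 1 (fully open), so that 0 is half open, set as the call begins (left out, the last holds). The fingers move at their own pace and stop on an object; "force" is the grip in N (left out, the last holds). Time passes only in rows, so rows that do not move let the fingers close. It gives the time, the measured TCP pose, the force, the opening and the grip force at its end, in the units of the state.
- robot.read_state(): the state, without advancing time (a new reading comes with each control period).
- robot.snapshot(name): name is "scene" or "top" or "wrist"; returns a dict with "pixels" (400x640x3 uint8, red, green, blue), "z_map" (400x640 float32, m along the optical axis (not along the pixel's ray), 0 where there is no reading), "fx", "fy", "cx", "cy" (pixels), "R" (3x3) and "t" (3): a world point X has camera coordinates R X + t. Camera axes: x right, y down, z forward; pixel columns grow to the right and rows downward; lengths in m; the calibration is good to about 2 mm. A picture is of the moment at which its call begins.
- robot.sign_off(): hands the job in; it is judged then, once.
The state is a dict: "time": time; "qpos": joint angles; "joint_vel": joint speeds; "joint_torque": joint torques, N m; "eef_pos": TCP position; "ee_rot": TCP orientation; "ft_force": force on the tool from outside, world axes, zero at the start; "torque": the same for the moment, N m; "opening": opening from 0.0 (shut) to 1.0 (fully open); "finger_force": force on a finger pad.
Only numpy, scipy, OpenCV 4.12 (cv2) and the standard library are available. Lean on these libraries where they do the work, as an engineer would, in place of code of your own. Each camera call takes 0.05 s, during which the arm holds its last target. There are 200 camera calls.

## Working session

There is one attempt and no reset: what is moved stays moved. The work goes in short steps, Python scripts to look and compute and a tool call to move; the robot and the scene stay as the last step left them, time stands still between calls to the robot, and variables do not carry over. Pictures are saved under pics/ and viewed, at most 14 in all, crops included, and the job is handed in when it is done.

Besides the shell and the picture viewer there is one more tool, called in YAML: its name, and indented under it one key for each argument. servo_tool: Moves the arm, as the interface text tells. Its arguments: {"type":"object","properties":{"deltas":{"type":"array","items":{"type":"object","properties":{"dx":{"type":"number","minimum":-1,"maximum":1},"dy":{"type":"number","minimum":-1,"maximum":1},"dz":{"type":"number","minimum":-1,"maximum":1},"ax":{"type":"number","minimum":-1,"maximum":1},"ay":{"type":"number","minimum":-1,"maximum":1},"az":{"type":"number","minimum":-1,"maximum":1}}}},"gripper":{"type":"number"},"force":{"type":"number"}},"required":["deltas"]}

```bash
mkdir -p pics; ls; cat > h.py <<'E'
import numpy as np, cv2
from rig import robot
def snap(n,f=None):
    s=robot.snapshot(n)
    if f: cv2.imwrite('pics/'+f,cv2.cvtColor(s['pixels'],cv2.COLOR_RGB2BGR))
    return s
def ray(s,u,v,z):
    R=np.array(s['R']);t=np.array(s['t']);c=-R.T@t
    d=R.T@np.array([(u-s['cx'])/s['fx'],(v-s['cy'])/s['fy'],1]);return c+d*(z-c[2])/d[2]
E
python3 - <<'E'
from h import *
s=snap('top','top0.png');print(s['R'],s['t'],s['fx'])
st=robot.read_state();print(st['time'],st['eef_pos'],st['ee_rot'],st['opening'])
E
```

```text
pics
[[ 0.00986309 -0.99989443 -0.01066975]
 [-0.98823687 -0.00811849 -0.15271534]
 [ 0.15261259  0.01205049 -0.98821262]] [0.03173889 0.59782248 0.68146593] 368.5394628126048
0.05 [0.13740907 0.60918523 0.23043912] [[-9.75500852e-01  2.19995489e-01 -2.68018182e-04]
 [ 2.19995632e-01  9.75499519e-01 -1.61577738e-03]
 [-9.40121279e-05 -1.63515504e-03 -9.99998659e-01]] 1.0000677067518227
```

View pics/top0.png

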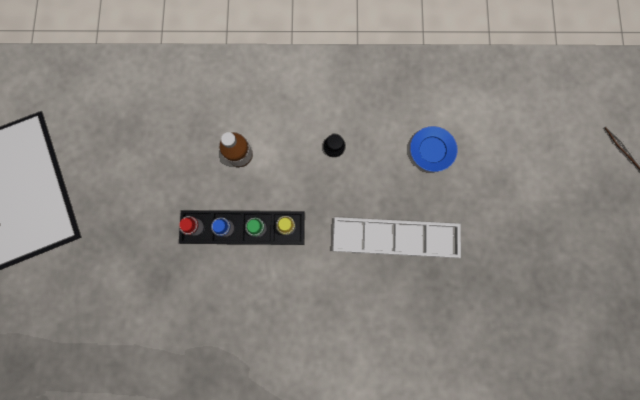

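The top view shows the black tray at the left (cols 180–305, rows 210–244) holding red, blue, green and yellow from left to right. The white tray is empty, at cols 332–460, rows 217–257. The bystanders are at about row 150.

```bash
python3 - <<'E'
from h import *
s=snap('top');P=s['pixels'];Z=s['z_map']
R=np.array(s['R']);t=np.array(s['t'])
v,u=np.mgrid[:400,:640]
C=np.stack([(u-s['cx'])/s['fx']*Z,(v-s['cy'])/s['fy']*Z,Z],-1)
W=(C-t)@R
hsv=cv2.cvtColor(P,cv2.COLOR_RGB2HSV);g=P.max(2)
roi=np.zeros((400,640),bool);roi[190:275,165:480]=1
for n,m in(('black',(g<45)),('white',(g>165)&(u>320))):
    m=(m&roi).astype(np.uint8)
    m=cv2.morphologyEx(m,cv2.MORPH_CLOSE,np.ones((9,9)))
    c=max(cv2.findContours(m,0,2)[0],key=cv2.contourArea)
    r=cv2.minAreaRect(c);b=cv2.boxPoints(r)
    w=np.array([ray(s,*p,.02)[:2] for p in b])
    print(n,r,'\n',w.round(4),'ctr',w.mean(0).round(4))
    e=[np.linalg.norm(w[i]-w[(i+1)%4]) for i in range(4)];print(np.round(e,4))
for n,h in(('red',0),('blue',112),('green',70),('yellow',28)):
    d=np.abs((hsv[...,0].astype(int)-h+90)%180-90)
    m=roi&(d<12)&(hsv[...,1]>110)
    p=m&(W[...,2]>.069)
    print(n,m.sum(),p.sum(),'z',W[m][:,2].max(),'top',ray(s,u[p].mean(),v[p].mean(),.072).round(4) if p.any() else 0, W[p].mean(0).round(4), np.ptp(W[p][:,:2],axis=0))
E
```

```text
black ((241.0, 227.0), (32.0, 124.0), 90.0) 
 [[0.58   0.3118]
 [0.5822 0.0581]
 [0.5173 0.0572]
 [0.515  0.3076]] ctr [0.5486 0.1837]
[0.2538 0.0649 0.2504 0.0652]
white ((397.3515930175781, 236.8910675048828), (127.15003967285156, 33.633304595947266), 3.044778347015381) 
 [[ 0.5033 -0.0031]
 [ 0.571  -0.0066]
 [ 0.5595 -0.2628]
 [ 0.4924 -0.2558]] ctr [ 0.5316 -0.1321]
[0.0678 0.2564 0.0675 0.2529]
red 199 143 z 0.7650685413998928 top [0.5488 0.2768 0.072 ] [0.5484 0.2749 0.0771] [0.07414627 0.2603356 ]
blue 192 148 z 0.7650685413998928 top [0.5466 0.2145 0.072 ] [0.5458 0.2121 0.0815] [0.07274595 0.19926051]
green 171 141 z 0.07529786573753204 top [0.5468 0.1493 0.072 ] [0.5468 0.1493 0.0724] [0.02479801 0.02455617]
yellow 193 143 z 0.7650685413998928 top [0.5511 0.0903 0.072 ] [0.5502 0.0893 0.0819] [0.07760357 0.07478555]
```

servo_tool:
  deltas:
    - {"dx":1,"dy":-1}
    - {"dx":1,"dy":-1}
    - {"dx":1,"dy":-1}
    - {"dx":1,"dy":-1}
    - {"dx":1,"dy":-1}
    - {"dx":1,"dy":-1}
    - {"dx":1,"dy":-1}
    - {"dx":1,"dy":-1}

```text
schema error: expected keys dx, dy, dz, ax, ay, az
```

servo_tool:
  deltas:
    - {"dx":0.82,"dy":-0.66,"dz":0,"ax":0,"ay":0,"az":-0.0107}
    - {"dx":0.82,"dy":-0.66,"dz":0,"ax":0,"ay":0,"az":-0.0107}
    - {"dx":0.82,"dy":-0.66,"dz":0,"ax":0,"ay":0,"az":-0.0107}
    - {"dx":0.82,"dy":-0.66,"dz":0,"ax":0,"ay":0,"az":-0.0107}
    - {"dx":0.82,"dy":-0.66,"dz":0,"ax":0,"ay":0,"az":-0.0107}
    - {"dx":0.82,"dy":-0.66,"dz":0,"ax":0,"ay":0,"az":-0.0107}
    - {"dx":0.82,"dy":-0.66,"dz":0,"ax":0,"ay":0,"az":-0.0107}
    - {"dx":0.82,"dy":-0.66,"dz":0,"ax":0,"ay":0,"az":-0.0107}
    - {"dx":0.82,"dy":-0.66,"dz":0,"ax":0,"ay":0,"az":-0.0107}
    - {"dx":0.82,"dy":-0.66,"dz":0,"ax":0,"ay":0,"az":-0.0107}

```text
time: 0.93
eef_pos: [0.3442, 0.4427, 0.2314]
ee_rot: [[-0.621, 0.784, 0.0], [0.784, 0.621, 0.0], [0.0, 0.0, -1.0]]
ft_force: [-0.5, -0.9, -0.3]
opening: 0.994
finger_force: 0.0
```

servo_tool:
  deltas:
    - {"dx":0.82,"dy":-0.66,"dz":0,"ax":0,"ay":0,"az":-0.0107}
    - {"dx":0.82,"dy":-0.66,"dz":0,"ax":0,"ay":0,"az":-0.0107}
    - {"dx":0.82,"dy":-0.66,"dz":0,"ax":0,"ay":0,"az":-0.0107}
    - {"dx":0.82,"dy":-0.66,"dz":0,"ax":0,"ay":0,"az":-0.0107}
    - {"dx":0.82,"dy":-0.66,"dz":0,"ax":0,"ay":0,"az":-0.0107}
    - {"dx":0.82,"dy":-0.66,"dz":0,"ax":0,"ay":0,"az":-0.0107}
    - {"dx":0.82,"dy":-0.66,"dz":0,"ax":0,"ay":0,"az":-0.0107}
    - {"dx":0.82,"dy":-0.66,"dz":0,"ax":0,"ay":0,"az":-0.0107}
    - {"dx":0.82,"dy":-0.66,"dz":0,"ax":0,"ay":0,"az":-0.0107}
    - {"dx":0.82,"dy":-0.66,"dz":0,"ax":0,"ay":0,"az":-0.0107}

```text
time: 1.77
eef_pos: [0.5487, 0.2775, 0.2314]
ee_rot: [[0.002, 1.0, 0.0], [1.0, -0.002, 0.0], [0.0, 0.0, -1.0]]
ft_force: [-0.1, 0.8, 0.3]
opening: 1.002
finger_force: 0.0
```

```bash
python3 - <<'E'
from h import *
s=snap('wrist','w0.png');st=robot.read_state();print(st['time'],st['eef_pos'],st['ee_rot'],st['qpos'])
R=np.array(s['R']);print(R,-R.T@np.array(s['t']))
E
```

```text
1.8167 [0.55285994 0.27232123 0.23160331] [[ 0.0122442   0.99992002  0.00316604]
 [ 0.99992176 -0.01223599 -0.00259822]
 [-0.00255927  0.00319761 -0.99999161]] [-0.85643138  0.41268793  0.43771853  1.64322591 -0.18534064  1.12584406
 -0.3834337 ]
[[ 9.99994777e-01 -3.22760610e-03 -1.68361529e-04]
 [-3.00846172e-03 -9.48605118e-01  3.16447910e-01]
 [-1.18107781e-03 -3.16445750e-01 -9.48609873e-01]] [0.54899594 0.35845405 0.37389287]
```

View pics/w0.png

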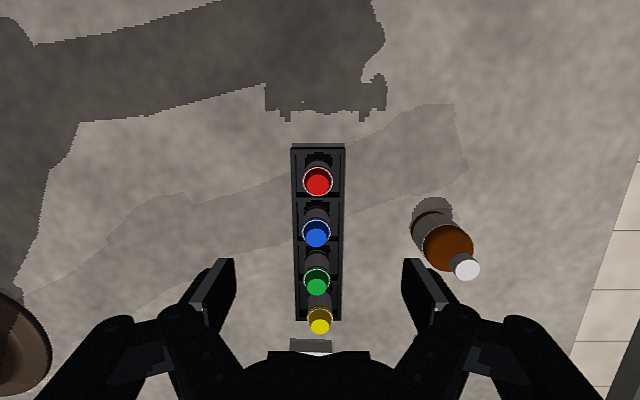

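The wrist view shows the four caps in a column (red at 318,181 to yellow at 320,326). The bottle is right of the trays, clear of the fingers. I'll cross-check the cap positions from this view.

```bash
cat >> h.py <<'E'
def caps(s,z=.072):
    P=s['pixels'];hsv=cv2.cvtColor(P,cv2.COLOR_RGB2HSV).astype(int)
    for n,h in(('red',0),('blue',112),('green',70),('yellow',28)):
        d=np.abs((hsv[...,0]-h+90)%180-90)
        m=((d<12)&(hsv[...,1]>130)&(hsv[...,2]>150)).astype(np.uint8)
        m=cv2.morphologyEx(m,cv2.MORPH_OPEN,np.ones((5,5)))
        for c in cv2.findContours(m,0,2)[0]:
            if cv2.contourArea(c)<60: continue
            (cu,cv),r=cv2.minEnclosingCircle(c)
            a=ray(s,cu,cv,z);b=ray(s,cu+r,cv,z);print(n,(round(cu),round(cv)),a.round(4),'diam',round(2*np.linalg.norm(a-b),4))
E
python3 - <<'E'
from h import *
caps(snap('wrist'))
print(robot.read_state()['eef_pos'])
E
```

```text
red (313, 180) [0.5478 0.2778 0.072 ] diam 0.0231
blue (312, 233) [0.5459 0.2161 0.072 ] diam 0.0228
green (314, 282) [0.5462 0.1498 0.072 ] diam 0.0219
yellow (318, 322) [0.55  0.091 0.072] diam 0.023
[0.55125194 0.27379149 0.23148728]
```

servo_tool:
  deltas:
    - {"dx":0,"dy":0,"dz":-1,"ax":0,"ay":0,"az":0}
    - {"dx":0,"dy":0,"dz":-1,"ax":0,"ay":0,"az":0}
    - {"dx":0,"dy":0,"dz":-1,"ax":0,"ay":0,"az":0}
    - {"dx":0,"dy":0,"dz":-1,"ax":0,"ay":0,"az":0}
    - {"dx":0,"dy":0,"dz":0,"ax":0,"ay":0,"az":0}
    - {"dx":0,"dy":0,"dz":0,"ax":0,"ay":0,"az":0}
    - {"dx":0,"dy":0,"dz":0,"ax":0,"ay":0,"az":0}
    - {"dx":0,"dy":0,"dz":0,"ax":0,"ay":0,"az":0}
  gripper: 0.6
  force: 40

```text
time: 2.53
eef_pos: [0.5486, 0.28, 0.1333]
ee_rot: [[-0.004, 1.0, 0.002], [1.0, 0.004, 0.002], [0.002, 0.002, -1.0]]
ft_force: [0.1, 0.4, 0.6]
opening: 0.8
finger_force: 0.0
```

servo_tool:
  deltas:
    - {"dx":0,"dy":-0.12,"dz":0,"ax":0,"ay":0,"az":0}
    - {"dx":0,"dy":0,"dz":-0.8,"ax":0,"ay":0,"az":0}
    - {"dx":0,"dy":0,"dz":-0.8,"ax":0,"ay":0,"az":0}
    - {"dx":0,"dy":0,"dz":-0.8,"ax":0,"ay":0,"az":0}
    - {"dx":0,"dy":0,"dz":-0.8,"ax":0,"ay":0,"az":0}
    - {"dx":0,"dy":0,"dz":-0.6,"ax":0,"ay":0,"az":0}
    - {"dx":0,"dy":0,"dz":-0.3,"ax":0,"ay":0,"az":0}
    - {"dx":0,"dy":0,"dz":-0.2,"ax":0,"ay":0,"az":0}
    - {"dx":0,"dy":0,"dz":0,"ax":0,"ay":0,"az":0}
    - {"dx":0,"dy":0,"dz":0,"ax":0,"ay":0,"az":0}

```text
time: 3.37
eef_pos: [0.5481, 0.2768, 0.0247]
ee_rot: [[-0.004, 1.0, 0.001], [1.0, 0.004, 0.001], [0.001, 0.001, -1.0]]
ft_force: [-0.3, -0.9, 0.1]
opening: 0.8
finger_force: 0.0
```

```bash
python3 - <<'E'
from h import *
snap('wrist','w1.png');print(robot.read_state()['eef_pos'])
E
```

```text
[0.54826087 0.27696638 0.02494395]
```

View pics/w1.png

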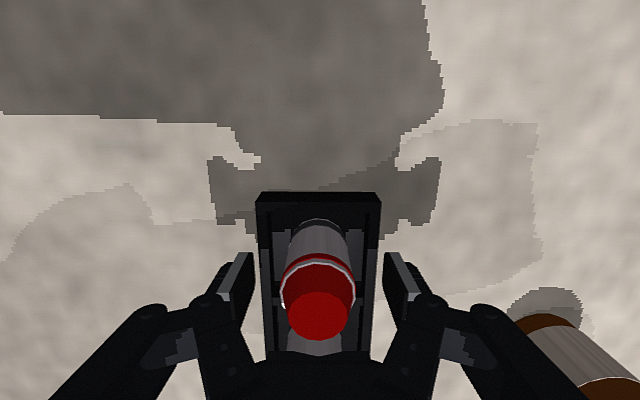

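The red objective (cap at 318,315) sits centred between the pads (cols 245 and 390). Next I close the gripper.

servo_tool:
  deltas:
    - {"dx":0,"dy":0,"dz":0,"ax":0,"ay":0,"az":0}
    - {"dx":0,"dy":0,"dz":0,"ax":0,"ay":0,"az":0}
    - {"dx":0,"dy":0,"dz":0,"ax":0,"ay":0,"az":0}
    - {"dx":0,"dy":0,"dz":0,"ax":0,"ay":0,"az":0}
    - {"dx":0,"dy":0,"dz":0,"ax":0,"ay":0,"az":0}
    - {"dx":0,"dy":0,"dz":0,"ax":0,"ay":0,"az":0}
    - {"dx":0,"dy":0,"dz":0,"ax":0,"ay":0,"az":0}
    - {"dx":0,"dy":0,"dz":0,"ax":0,"ay":0,"az":0}
  gripper: -1
  force: 50

```text
time: 4.08
eef_pos: [0.5479, 0.277, 0.0246]
ee_rot: [[-0.004, 1.0, 0.001], [1.0, 0.004, 0.001], [0.001, 0.001, -1.0]]
ft_force: [-1.4, 0.2, 5.3]
opening: 0.375
finger_force: 49.3
```

servo_tool:
  deltas:
    - {"dx":0,"dy":0,"dz":0.2,"ax":0,"ay":0,"az":0}
    - {"dx":0,"dy":0,"dz":0.4,"ax":0,"ay":0,"az":0}
    - {"dx":0,"dy":0,"dz":0.7,"ax":0,"ay":0,"az":0}
    - {"dx":0,"dy":0,"dz":0.9,"ax":0,"ay":0,"az":0}
    - {"dx":0,"dy":0,"dz":0.9,"ax":0,"ay":0,"az":0}
    - {"dx":0,"dy":0,"dz":0.9,"ax":0,"ay":0,"az":0}
    - {"dx":0,"dy":0,"dz":0,"ax":0,"ay":0,"az":0}
    - {"dx":0,"dy":0,"dz":0,"ax":0,"ay":0,"az":0}

```text
time: 4.75
eef_pos: [0.5482, 0.2771, 0.1256]
ee_rot: [[-0.004, 1.0, 0.003], [1.0, 0.004, 0.002], [0.002, 0.003, -1.0]]
ft_force: [0.8, 0.8, -1.4]
opening: 0.381
finger_force: 49.8
```

```bash
python3 - <<'E'
from h import *
snap('wrist','w2.png');snap('scene','s2.png');print(robot.read_state()['eef_pos'])
E
```

```text
[0.54685238 0.27656667 0.1233293 ]
```

View pics/s2.png

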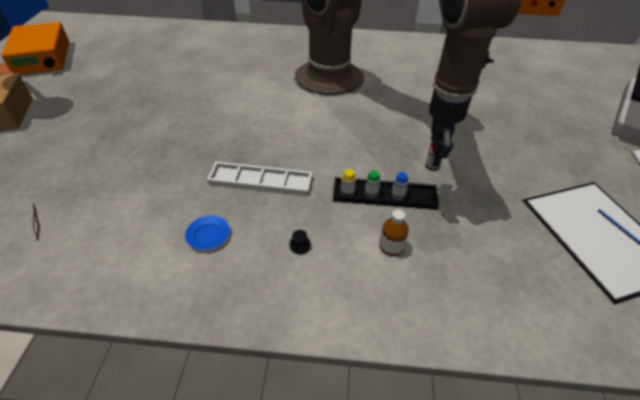

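Red is lifted (scene 433,157) and held. I carry it to the white tray's right pocket.

servo_tool:
  deltas:
    - {"dx":-0.041,"dy":-0.3,"dz":0,"ax":0,"ay":0,"az":0}
    - {"dx":-0.041,"dy":-0.6,"dz":0,"ax":0,"ay":0,"az":0}
    - {"dx":-0.041,"dy":-0.9,"dz":0,"ax":0,"ay":0,"az":0}
    - {"dx":-0.041,"dy":-0.9,"dz":0,"ax":0,"ay":0,"az":0}
    - {"dx":-0.041,"dy":-0.9,"dz":0,"ax":0,"ay":0,"az":0}
    - {"dx":-0.041,"dy":-0.9,"dz":0,"ax":0,"ay":0,"az":0}
    - {"dx":-0.041,"dy":-0.9,"dz":0,"ax":0,"ay":0,"az":0}
    - {"dx":-0.041,"dy":-0.9,"dz":0,"ax":0,"ay":0,"az":0}
    - {"dx":-0.041,"dy":-0.9,"dz":0,"ax":0,"ay":0,"az":0}
    - {"dx":-0.041,"dy":-0.9,"dz":0,"ax":0,"ay":0,"az":0}

```text
time: 5.68
eef_pos: [0.5361, 0.0712, 0.1231]
ee_rot: [[-0.003, 1.0, -0.001], [1.0, 0.003, -0.001], [-0.001, -0.001, -1.0]]
ft_force: [0.9, -0.0, -1.7]
opening: 0.376
finger_force: 49.8
```

servo_tool:
  deltas:
    - {"dx":-0.041,"dy":-0.9,"dz":0,"ax":0,"ay":0,"az":0}
    - {"dx":-0.041,"dy":-0.9,"dz":0,"ax":0,"ay":0,"az":0}
    - {"dx":-0.041,"dy":-0.9,"dz":0,"ax":0,"ay":0,"az":0}
    - {"dx":-0.041,"dy":-0.9,"dz":0,"ax":0,"ay":0,"az":0}
    - {"dx":-0.041,"dy":-0.9,"dz":0,"ax":0,"ay":0,"az":0}
    - {"dx":-0.041,"dy":-0.9,"dz":0,"ax":0,"ay":0,"az":0}
    - {"dx":-0.041,"dy":-0.9,"dz":0,"ax":0,"ay":0,"az":0}
    - {"dx":-0.041,"dy":-0.9,"dz":0,"ax":0,"ay":0,"az":0}
    - {"dx":-0.041,"dy":-0.9,"dz":0,"ax":0,"ay":0,"az":0}
    - {"dx":-0.041,"dy":-0.9,"dz":0,"ax":0,"ay":0,"az":0}

```text
time: 6.52
eef_pos: [0.5251, -0.1532, 0.1232]
ee_rot: [[-0.003, 1.0, -0.002], [1.0, 0.003, -0.0], [-0.0, -0.002, -1.0]]
ft_force: [0.7, -0.5, -2.3]
opening: 0.378
finger_force: 49.8
```

servo_tool:
  deltas:
    - {"dx":0,"dy":-0.9,"dz":0,"ax":0,"ay":0,"az":0}
    - {"dx":0,"dy":-0.9,"dz":0,"ax":0,"ay":0,"az":0}
    - {"dx":0,"dy":-0.6,"dz":0,"ax":0,"ay":0,"az":0}
    - {"dx":0,"dy":-0.4,"dz":0,"ax":0,"ay":0,"az":0}
    - {"dx":0,"dy":-0.18,"dz":0,"ax":0,"ay":0,"az":0}
    - {"dx":0,"dy":0,"dz":0,"ax":0,"ay":0,"az":0}
    - {"dx":0,"dy":0,"dz":0,"ax":0,"ay":0,"az":0}
    - {"dx":0,"dy":0,"dz":0,"ax":0,"ay":0,"az":0}
    - {"dx":0,"dy":0,"dz":0,"ax":0,"ay":0,"az":0}

```text
time: 7.27
eef_pos: [0.5272, -0.224, 0.1237]
ee_rot: [[-0.006, 1.0, -0.0], [1.0, 0.006, 0.001], [0.001, -0.0, -1.0]]
ft_force: [0.9, 0.3, -1.8]
opening: 0.377
finger_force: 49.8
```

```bash
python3 - <<'E'
from h import *
snap('wrist','w3.png');st=robot.read_state();print(st['eef_pos'],st['qpos'])
E
```

```text
[ 0.52723337 -0.22414961  0.12374561] [-0.03785483  0.46785024  0.47411514  1.86216212 -0.27198091  0.87565203
  0.57452597]
```

View pics/w3.png

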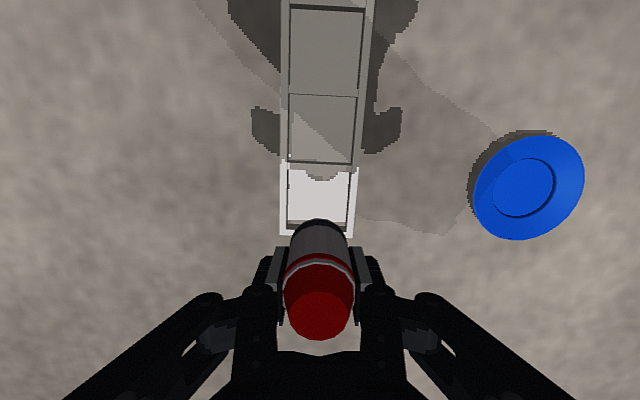

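Red is upright between the pads (318,290). The end pocket is at cols 287–351, rows 165–228, and the tray's right end edge is at row 236. I check those positions with rays.

```bash
python3 - <<'E'
from h import *
s=snap('wrist')
for p in((280,235),(352,237),(283,5),(373,5),(287,163),(354,166)): print(p,ray(s,*p,.02).round(4))
c=np.array([.5316,-.1321]);y=np.array([.044,.999])
for k in(-.127,-.093,-.031,.031,.093): print(k,(c+k*y).round(4))
E
```

```text
(280, 235) [ 0.4917 -0.2573  0.02  ]
(352, 237) [ 0.5589 -0.259   0.02  ]
(283, 5) [ 0.5008 -0.0733  0.02  ]
(373, 5) [ 0.5665 -0.073   0.02  ]
(287, 163) [ 0.5002 -0.1896  0.02  ]
(354, 166) [ 0.5578 -0.192   0.02  ]
-0.127 [ 0.526 -0.259]
-0.093 [ 0.5275 -0.225 ]
-0.031 [ 0.5302 -0.1631]
0.031 [ 0.533  -0.1011]
0.093 [ 0.5357 -0.0392]
```

The ray results agree within 1–2 mm, so I lower the objective.

servo_tool:
  deltas:
    - {"dx":0,"dy":-0.02,"dz":-0.4,"ax":0,"ay":0,"az":0}
    - {"dx":0,"dy":0,"dz":-0.8,"ax":0,"ay":0,"az":0}
    - {"dx":0,"dy":0,"dz":-0.8,"ax":0,"ay":0,"az":0}
    - {"dx":0,"dy":0,"dz":-0.7,"ax":0,"ay":0,"az":0}
    - {"dx":0,"dy":0,"dz":-0.5,"ax":0,"ay":0,"az":0}
    - {"dx":0,"dy":0,"dz":-0.4,"ax":0,"ay":0,"az":0}
    - {"dx":0,"dy":0,"dz":-0.2,"ax":0,"ay":0,"az":0}
    - {"dx":0,"dy":0,"dz":-0.1,"ax":0,"ay":0,"az":0}
    - {"dx":0,"dy":0,"dz":0,"ax":0,"ay":0,"az":0}
    - {"dx":0,"dy":0,"dz":0,"ax":0,"ay":0,"az":0}

```text
time: 8.2
eef_pos: [0.5275, -0.2261, 0.0269]
ee_rot: [[-0.004, 1.0, 0.001], [1.0, 0.004, -0.0], [-0.0, 0.001, -1.0]]
ft_force: [0.4, -0.3, -1.1]
opening: 0.376
finger_force: 49.8
```

servo_tool:
  deltas:
    - {"dx":0,"dy":0,"dz":-0.08,"ax":0,"ay":0,"az":0}
    - {"dx":0,"dy":0,"dz":0,"ax":0,"ay":0,"az":0}
    - {"dx":0,"dy":0,"dz":0,"ax":0,"ay":0,"az":0}
    - {"dx":0,"dy":0,"dz":0,"ax":0,"ay":0,"az":0}

```text
time: 8.53
eef_pos: [0.5272, -0.2258, 0.0247]
ee_rot: [[-0.004, 1.0, 0.001], [1.0, 0.004, -0.0], [-0.0, 0.001, -1.0]]
ft_force: [-0.2, 0.8, 0.1]
opening: 0.379
finger_force: 49.8
```

Contact: the wrist load has gone. I release and retreat, checking afterwards.

servo_tool:
  deltas:
    - {"dx":0,"dy":0,"dz":0,"ax":0,"ay":0,"az":0}
    - {"dx":0,"dy":0,"dz":0,"ax":0,"ay":0,"az":0}
    - {"dx":0,"dy":0,"dz":0,"ax":0,"ay":0,"az":0}
    - {"dx":0,"dy":0,"dz":0,"ax":0,"ay":0,"az":0}
    - {"dx":0,"dy":0,"dz":0,"ax":0,"ay":0,"az":0}
  gripper: 0.6

```text
time: 8.95
eef_pos: [0.527, -0.2259, 0.0244]
ee_rot: [[-0.004, 1.0, 0.0], [1.0, 0.004, -0.0], [-0.0, 0.0, -1.0]]
ft_force: [0.1, 0.3, -0.3]
opening: 0.804
finger_force: 0.0
```

servo_tool:
  deltas:
    - {"dx":0,"dy":0,"dz":0.3,"ax":0,"ay":0,"az":0}
    - {"dx":0,"dy":0,"dz":0.8,"ax":0,"ay":0,"az":0}
    - {"dx":0,"dy":0,"dz":0.9,"ax":0,"ay":0,"az":0}
    - {"dx":0,"dy":0,"dz":0.9,"ax":0,"ay":0,"az":0}
    - {"dx":0,"dy":0,"dz":0.7,"ax":0,"ay":0,"az":0}
    - {"dx":0,"dy":0,"dz":0.4,"ax":0,"ay":0,"az":0}

```text
time: 9.45
eef_pos: [0.5278, -0.2264, 0.127]
ee_rot: [[-0.004, 1.0, 0.003], [1.0, 0.004, -0.001], [-0.001, 0.003, -1.0]]
ft_force: [-0.3, -0.2, 0.9]
opening: 0.801
finger_force: 0.0
```

servo_tool:
  deltas:
    - {"dx":0.05,"dy":0.4,"dz":0,"ax":0,"ay":0,"az":0}
    - {"dx":0.05,"dy":0.8,"dz":0,"ax":0,"ay":0,"az":0}
    - {"dx":0.05,"dy":1,"dz":0,"ax":0,"ay":0,"az":0}
    - {"dx":0.05,"dy":1,"dz":0,"ax":0,"ay":0,"az":0}
    - {"dx":0.05,"dy":1,"dz":0,"ax":0,"ay":0,"az":0}
    - {"dx":0.05,"dy":1,"dz":0,"ax":0,"ay":0,"az":0}
    - {"dx":0.05,"dy":1,"dz":0,"ax":0,"ay":0,"az":0}
    - {"dx":0.05,"dy":1,"dz":0,"ax":0,"ay":0,"az":0}
    - {"dx":0.05,"dy":1,"dz":0,"ax":0,"ay":0,"az":0}
    - {"dx":0.05,"dy":1,"dz":0,"ax":0,"ay":0,"az":0}

```text
time: 10.28
eef_pos: [0.5385, 0.0064, 0.1232]
ee_rot: [[-0.005, 1.0, -0.002], [1.0, 0.005, 0.0], [0.0, -0.002, -1.0]]
ft_force: [-0.6, -0.0, -1.1]
opening: 0.799
finger_force: 0.0
```

servo_tool:
  deltas:
    - {"dx":0.05,"dy":1,"dz":0,"ax":0,"ay":0,"az":0}
    - {"dx":0.05,"dy":1,"dz":0,"ax":0,"ay":0,"az":0}
    - {"dx":0.05,"dy":1,"dz":0,"ax":0,"ay":0,"az":0}
    - {"dx":0.05,"dy":1,"dz":0,"ax":0,"ay":0,"az":0}
    - {"dx":0.05,"dy":1,"dz":0,"ax":0,"ay":0,"az":0}
    - {"dx":0,"dy":1,"dz":0,"ax":0,"ay":0,"az":0}
    - {"dx":0,"dy":1,"dz":0,"ax":0,"ay":0,"az":0}
    - {"dx":0,"dy":0.8,"dz":0,"ax":0,"ay":0,"az":0}
    - {"dx":0,"dy":0.5,"dz":0,"ax":0,"ay":0,"az":0}
    - {"dx":0,"dy":0.14,"dz":0,"ax":0,"ay":0,"az":0}

```text
time: 11.12
eef_pos: [0.5444, 0.2183, 0.1231]
ee_rot: [[-0.008, 1.0, -0.002], [1.0, 0.008, 0.0], [0.0, -0.002, -1.0]]
ft_force: [0.5, -0.1, -0.2]
opening: 0.8
finger_force: 0.0
```

servo_tool:
  deltas:
    - {"dx":0,"dy":0,"dz":0,"ax":0,"ay":0,"az":0}
    - {"dx":0,"dy":0,"dz":0,"ax":0,"ay":0,"az":0}
    - {"dx":0,"dy":0,"dz":0,"ax":0,"ay":0,"az":0}
    - {"dx":0,"dy":0,"dz":0,"ax":0,"ay":0,"az":0}

```text
time: 11.45
eef_pos: [0.546, 0.2136, 0.1244]
ee_rot: [[-0.002, 1.0, 0.0], [1.0, 0.002, -0.0], [-0.0, 0.0, -1.0]]
ft_force: [-0.4, -0.4, -0.3]
opening: 0.805
finger_force: 0.0
```

```bash
python3 - <<'E'
from h import *
caps(snap('top','t4.png'));snap('wrist','w4.png')
E
```

```text
red (452, 238) [ 0.528 -0.223  0.072] diam 0.0233
blue (218, 225) [0.547  0.2166 0.072 ] diam 0.0232
blue (434, 148) [ 0.7008 -0.1955  0.072 ] diam 0.0905
green (253, 226) [0.5471 0.15   0.072 ] diam 0.0211
yellow (284, 224) [0.5514 0.0906 0.072 ] diam 0.0246
```

View pics/t4.png

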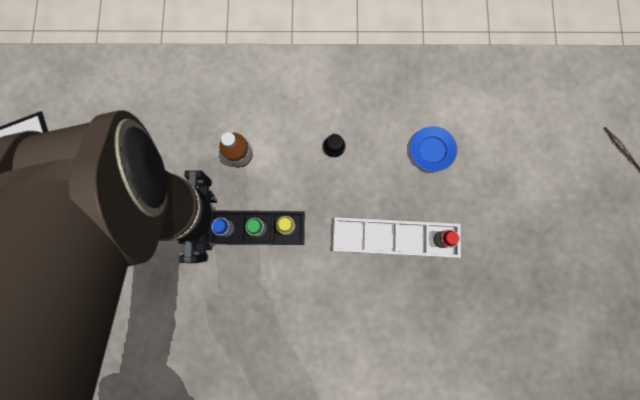

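Red stands upright in the right end pocket at (0.528, −0.223). I descend on blue (col 218, row 225).

servo_tool:
  deltas:
    - {"dx":0,"dy":0.08,"dz":-0.4,"ax":0,"ay":0,"az":0}
    - {"dx":0,"dy":0,"dz":-0.8,"ax":0,"ay":0,"az":0}
    - {"dx":0,"dy":0,"dz":-0.9,"ax":0,"ay":0,"az":0}
    - {"dx":0,"dy":0,"dz":-0.8,"ax":0,"ay":0,"az":0}
    - {"dx":0,"dy":0,"dz":-0.6,"ax":0,"ay":0,"az":0}
    - {"dx":0,"dy":0,"dz":-0.3,"ax":0,"ay":0,"az":0}
    - {"dx":0,"dy":0,"dz":-0.2,"ax":0,"ay":0,"az":0}
    - {"dx":0,"dy":0,"dz":0,"ax":0,"ay":0,"az":0}
    - {"dx":0,"dy":0,"dz":0,"ax":0,"ay":0,"az":0}
    - {"dx":0,"dy":0,"dz":0,"ax":0,"ay":0,"az":0}

```text
time: 12.38
eef_pos: [0.5464, 0.2174, 0.0251]
ee_rot: [[-0.004, 1.0, 0.001], [1.0, 0.004, 0.001], [0.001, 0.001, -1.0]]
ft_force: [0.2, -0.4, 0.8]
opening: 0.798
finger_force: 0.0
```

servo_tool:
  deltas:
    - {"dx":0,"dy":0,"dz":0,"ax":0,"ay":0,"az":0}
    - {"dx":0,"dy":0,"dz":0,"ax":0,"ay":0,"az":0}
    - {"dx":0,"dy":0,"dz":0,"ax":0,"ay":0,"az":0}
    - {"dx":0,"dy":0,"dz":0,"ax":0,"ay":0,"az":0}
    - {"dx":0,"dy":0,"dz":0,"ax":0,"ay":0,"az":0}
    - {"dx":0,"dy":0,"dz":0,"ax":0,"ay":0,"az":0}
    - {"dx":0,"dy":0,"dz":0,"ax":0,"ay":0,"az":0}
    - {"dx":0,"dy":0,"dz":0,"ax":0,"ay":0,"az":0}
  gripper: -1
  force: 50

```text
time: 13.05
eef_pos: [0.546, 0.2174, 0.025]
ee_rot: [[-0.004, 1.0, 0.001], [1.0, 0.004, 0.001], [0.001, 0.001, -1.0]]
ft_force: [-1.7, -0.0, 6.4]
opening: 0.377
finger_force: 49.2
```

servo_tool:
  deltas:
    - {"dx":0,"dy":0,"dz":0.2,"ax":0,"ay":0,"az":0}
    - {"dx":0,"dy":0,"dz":0.4,"ax":0,"ay":0,"az":0}
    - {"dx":0,"dy":0,"dz":0.7,"ax":0,"ay":0,"az":0}
    - {"dx":0,"dy":0,"dz":0.9,"ax":0,"ay":0,"az":0}
    - {"dx":0,"dy":0,"dz":0.9,"ax":0,"ay":0,"az":0}
    - {"dx":0,"dy":0,"dz":0.9,"ax":0,"ay":0,"az":0}
    - {"dx":0,"dy":0,"dz":0,"ax":0,"ay":0,"az":0}
    - {"dx":0,"dy":0,"dz":0,"ax":0,"ay":0,"az":0}

```text
time: 13.72
eef_pos: [0.5465, 0.2175, 0.1259]
ee_rot: [[-0.004, 1.0, 0.003], [1.0, 0.004, 0.002], [0.002, 0.003, -1.0]]
ft_force: [0.2, 0.3, -2.4]
opening: 0.372
finger_force: 49.8
```

servo_tool:
  deltas:
    - {"dx":-0.04,"dy":-0.3,"dz":0,"ax":0,"ay":0,"az":0}
    - {"dx":-0.04,"dy":-0.6,"dz":0,"ax":0,"ay":0,"az":0}
    - {"dx":-0.04,"dy":-0.9,"dz":0,"ax":0,"ay":0,"az":0}
    - {"dx":-0.04,"dy":-0.9,"dz":0,"ax":0,"ay":0,"az":0}
    - {"dx":-0.04,"dy":-0.9,"dz":0,"ax":0,"ay":0,"az":0}
    - {"dx":-0.04,"dy":-0.9,"dz":0,"ax":0,"ay":0,"az":0}
    - {"dx":-0.04,"dy":-0.9,"dz":0,"ax":0,"ay":0,"az":0}
    - {"dx":-0.04,"dy":-0.9,"dz":0,"ax":0,"ay":0,"az":0}
    - {"dx":-0.04,"dy":-0.9,"dz":0,"ax":0,"ay":0,"az":0}
    - {"dx":-0.04,"dy":-0.9,"dz":0,"ax":0,"ay":0,"az":0}

```text
time: 14.55
eef_pos: [0.5341, 0.0118, 0.1232]
ee_rot: [[-0.003, 1.0, -0.002], [1.0, 0.003, -0.001], [-0.001, -0.002, -1.0]]
ft_force: [0.5, -0.2, -1.9]
opening: 0.379
finger_force: 49.8
```

servo_tool:
  deltas:
    - {"dx":-0.04,"dy":-0.9,"dz":0,"ax":0,"ay":0,"az":0}
    - {"dx":-0.04,"dy":-0.9,"dz":0,"ax":0,"ay":0,"az":0}
    - {"dx":-0.04,"dy":-0.9,"dz":0,"ax":0,"ay":0,"az":0}
    - {"dx":-0.04,"dy":-0.9,"dz":0,"ax":0,"ay":0,"az":0}
    - {"dx":-0.04,"dy":-0.9,"dz":0,"ax":0,"ay":0,"az":0}
    - {"dx":-0.04,"dy":-0.9,"dz":0,"ax":0,"ay":0,"az":0}
    - {"dx":0,"dy":-0.8,"dz":0,"ax":0,"ay":0,"az":0}
    - {"dx":0,"dy":-0.5,"dz":0,"ax":0,"ay":0,"az":0}
    - {"dx":0,"dy":-0.28,"dz":0,"ax":0,"ay":0,"az":0}
    - {"dx":0,"dy":-0.1,"dz":0,"ax":0,"ay":0,"az":0}

```text
time: 15.38
eef_pos: [0.5288, -0.1639, 0.1237]
ee_rot: [[-0.002, 1.0, -0.001], [1.0, 0.002, -0.0], [-0.0, -0.001, -1.0]]
ft_force: [-0.0, 1.2, -1.4]
opening: 0.379
finger_force: 49.8
```

servo_tool:
  deltas:
    - {"dx":0,"dy":0,"dz":0,"ax":0,"ay":0,"az":0}
    - {"dx":0,"dy":0,"dz":0,"ax":0,"ay":0,"az":0}
    - {"dx":0,"dy":0,"dz":0,"ax":0,"ay":0,"az":0}
    - {"dx":0,"dy":0,"dz":0,"ax":0,"ay":0,"az":0}

```text
time: 15.72
eef_pos: [0.5299, -0.1611, 0.1242]
ee_rot: [[-0.006, 1.0, -0.0], [1.0, 0.006, 0.0], [0.0, -0.0, -1.0]]
ft_force: [-0.5, -0.1, -1.7]
opening: 0.377
finger_force: 49.8
```

```bash
python3 - <<'E'
from h import *
snap('wrist','w5.png');st=robot.read_state();print(st['eef_pos'])
E
```

```text
[ 0.52992481 -0.16126597  0.12427243]
```

View pics/w5.png

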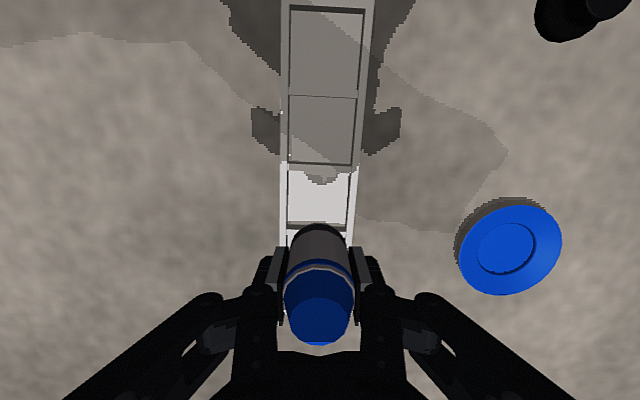

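Blue is upright in the grip, aligned over the second pocket (cols 287–351, rows 165–228). I lower it.

servo_tool:
  deltas:
    - {"dx":0,"dy":0,"dz":-0.4,"ax":0,"ay":0,"az":0}
    - {"dx":0,"dy":0,"dz":-0.8,"ax":0,"ay":0,"az":0}
    - {"dx":0,"dy":0,"dz":-0.8,"ax":0,"ay":0,"az":0}
    - {"dx":0,"dy":0,"dz":-0.7,"ax":0,"ay":0,"az":0}
    - {"dx":0,"dy":0,"dz":-0.6,"ax":0,"ay":0,"az":0}
    - {"dx":0,"dy":0,"dz":-0.4,"ax":0,"ay":0,"az":0}
    - {"dx":0,"dy":0,"dz":-0.18,"ax":0,"ay":0,"az":0}
    - {"dx":0,"dy":0,"dz":-0.06,"ax":0,"ay":0,"az":0}
    - {"dx":0,"dy":0,"dz":0,"ax":0,"ay":0,"az":0}
    - {"dx":0,"dy":0,"dz":0,"ax":0,"ay":0,"az":0}

```text
time: 16.6
eef_pos: [0.5304, -0.1625, 0.0264]
ee_rot: [[-0.004, 1.0, 0.001], [1.0, 0.004, -0.0], [-0.0, 0.001, -1.0]]
ft_force: [-0.8, 0.2, -1.8]
opening: 0.376
finger_force: 49.8
```

servo_tool:
  deltas:
    - {"dx":0,"dy":0,"dz":-0.02,"ax":0,"ay":0,"az":0}
    - {"dx":0,"dy":0,"dz":0,"ax":0,"ay":0,"az":0}
    - {"dx":0,"dy":0,"dz":0,"ax":0,"ay":0,"az":0}

```text
time: 16.85
eef_pos: [0.5301, -0.1623, 0.0257]
ee_rot: [[-0.004, 1.0, 0.001], [1.0, 0.004, -0.0], [-0.0, 0.001, -1.0]]
ft_force: [-0.3, -0.7, -2.3]
opening: 0.377
finger_force: 49.8
```

servo_tool:
  deltas:
    - {"dx":0,"dy":0,"dz":-0.03,"ax":0,"ay":0,"az":0}
    - {"dx":0,"dy":0,"dz":0,"ax":0,"ay":0,"az":0}
    - {"dx":0,"dy":0,"dz":0,"ax":0,"ay":0,"az":0}

```text
time: 17.1
eef_pos: [0.5301, -0.1624, 0.025]
ee_rot: [[-0.004, 1.0, 0.001], [1.0, 0.004, 0.0], [0.0, 0.001, -1.0]]
ft_force: [-1.2, 0.5, 4.9]
opening: 0.38
finger_force: 50.3
```

servo_tool:
  deltas:
    - {"dx":0,"dy":0,"dz":0,"ax":0,"ay":0,"az":0}
    - {"dx":0,"dy":0,"dz":0,"ax":0,"ay":0,"az":0}
    - {"dx":0,"dy":0,"dz":0,"ax":0,"ay":0,"az":0}
    - {"dx":0,"dy":0,"dz":0,"ax":0,"ay":0,"az":0}
    - {"dx":0,"dy":0,"dz":0,"ax":0,"ay":0,"az":0}
  gripper: 0.6

```text
time: 17.52
eef_pos: [0.5297, -0.1623, 0.0244]
ee_rot: [[-0.004, 1.0, -0.0], [1.0, 0.004, -0.0], [-0.0, -0.0, -1.0]]
ft_force: [-0.6, -0.8, -0.2]
opening: 0.802
finger_force: 0.0
```

servo_tool:
  deltas:
    - {"dx":0,"dy":0,"dz":0.3,"ax":0,"ay":0,"az":0}
    - {"dx":0,"dy":0,"dz":0.8,"ax":0,"ay":0,"az":0}
    - {"dx":0,"dy":0,"dz":0.9,"ax":0,"ay":0,"az":0}
    - {"dx":0,"dy":0,"dz":0.9,"ax":0,"ay":0,"az":0}
    - {"dx":0,"dy":0,"dz":0.7,"ax":0,"ay":0,"az":0}
    - {"dx":0,"dy":0,"dz":0.4,"ax":0,"ay":0,"az":0}

```text
time: 18.02
eef_pos: [0.5307, -0.1627, 0.1271]
ee_rot: [[-0.004, 1.0, 0.003], [1.0, 0.004, -0.0], [-0.0, 0.003, -1.0]]
ft_force: [0.1, -0.9, -0.4]
opening: 0.793
finger_force: 0.0
```

servo_tool:
  deltas:
    - {"dx":0.067,"dy":0.4,"dz":0,"ax":0,"ay":0,"az":0}
    - {"dx":0.067,"dy":0.8,"dz":0,"ax":0,"ay":0,"az":0}
    - {"dx":0.067,"dy":1,"dz":0,"ax":0,"ay":0,"az":0}
    - {"dx":0.067,"dy":1,"dz":0,"ax":0,"ay":0,"az":0}
    - {"dx":0.067,"dy":1,"dz":0,"ax":0,"ay":0,"az":0}
    - {"dx":0.067,"dy":1,"dz":0,"ax":0,"ay":0,"az":0}
    - {"dx":0.067,"dy":1,"dz":0,"ax":0,"ay":0,"az":0}
    - {"dx":0.067,"dy":1,"dz":0,"ax":0,"ay":0,"az":0}
    - {"dx":0.067,"dy":1,"dz":0,"ax":0,"ay":0,"az":0}
    - {"dx":0.067,"dy":1,"dz":0,"ax":0,"ay":0,"az":0}

```text
time: 18.85
eef_pos: [0.5455, 0.0698, 0.1233]
ee_rot: [[-0.005, 1.0, -0.002], [1.0, 0.005, -0.0], [-0.0, -0.002, -1.0]]
ft_force: [0.3, 0.4, -0.6]
opening: 0.8
finger_force: 0.0
```

servo_tool:
  deltas:
    - {"dx":0,"dy":1,"dz":0,"ax":0,"ay":0,"az":0}
    - {"dx":0,"dy":0.9,"dz":0,"ax":0,"ay":0,"az":0}
    - {"dx":0,"dy":0.7,"dz":0,"ax":0,"ay":0,"az":0}
    - {"dx":0,"dy":0.5,"dz":0,"ax":0,"ay":0,"az":0}
    - {"dx":0,"dy":0.2,"dz":0,"ax":0,"ay":0,"az":0}
    - {"dx":0,"dy":0,"dz":0,"ax":0,"ay":0,"az":0}
    - {"dx":0,"dy":0,"dz":0,"ax":0,"ay":0,"az":0}
    - {"dx":0,"dy":0,"dz":0,"ax":0,"ay":0,"az":0}
    - {"dx":0,"dy":0,"dz":0,"ax":0,"ay":0,"az":0}

```text
time: 19.6
eef_pos: [0.5466, 0.1487, 0.1246]
ee_rot: [[-0.002, 1.0, 0.0], [1.0, 0.002, -0.0], [-0.0, 0.0, -1.0]]
ft_force: [0.5, -0.5, 0.4]
opening: 0.803
finger_force: 0.0
```

```bash
python3 - <<'E'
from h import *
caps(snap('top','t6.png'));print(robot.read_state()['eef_pos'])
E
```

```text
red (452, 238) [ 0.528 -0.223  0.072] diam 0.0233
blue (420, 236) [ 0.5312 -0.1645  0.072 ] diam 0.0243
blue (433, 148) [ 0.6999 -0.1948  0.072 ] diam 0.0906
yellow (285, 224) [0.5505 0.0896 0.072 ] diam 0.0253
[0.54665414 0.14890514 0.12463188]
```

Blue is placed at (0.531, −0.164), 1–2 mm from its pocket centre. I descend on green.

servo_tool:
  deltas:
    - {"dx":0,"dy":0,"dz":-0.4,"ax":0,"ay":0,"az":0}
    - {"dx":0,"dy":0,"dz":-0.8,"ax":0,"ay":0,"az":0}
    - {"dx":0,"dy":0,"dz":-0.9,"ax":0,"ay":0,"az":0}
    - {"dx":0,"dy":0,"dz":-0.8,"ax":0,"ay":0,"az":0}
    - {"dx":0,"dy":0,"dz":-0.6,"ax":0,"ay":0,"az":0}
    - {"dx":0,"dy":0,"dz":-0.3,"ax":0,"ay":0,"az":0}
    - {"dx":0,"dy":0,"dz":-0.2,"ax":0,"ay":0,"az":0}
    - {"dx":0,"dy":0,"dz":0,"ax":0,"ay":0,"az":0}
    - {"dx":0,"dy":0,"dz":0,"ax":0,"ay":0,"az":0}
    - {"dx":0,"dy":0,"dz":0,"ax":0,"ay":0,"az":0}

```text
time: 20.48
eef_pos: [0.5472, 0.1503, 0.0254]
ee_rot: [[-0.004, 1.0, 0.001], [1.0, 0.004, 0.001], [0.001, 0.001, -1.0]]
ft_force: [-0.3, 0.8, -0.4]
opening: 0.799
finger_force: 0.0
```

servo_tool:
  deltas:
    - {"dx":0,"dy":0,"dz":0,"ax":0,"ay":0,"az":0}
    - {"dx":0,"dy":0,"dz":0,"ax":0,"ay":0,"az":0}
    - {"dx":0,"dy":0,"dz":0,"ax":0,"ay":0,"az":0}
    - {"dx":0,"dy":0,"dz":0,"ax":0,"ay":0,"az":0}
    - {"dx":0,"dy":0,"dz":0,"ax":0,"ay":0,"az":0}
    - {"dx":0,"dy":0,"dz":0,"ax":0,"ay":0,"az":0}
    - {"dx":0,"dy":0,"dz":0,"ax":0,"ay":0,"az":0}
    - {"dx":0,"dy":0,"dz":0,"ax":0,"ay":0,"az":0}
  gripper: -1
  force: 50

```text
time: 21.15
eef_pos: [0.5468, 0.1504, 0.0253]
ee_rot: [[-0.004, 1.0, 0.001], [1.0, 0.004, 0.001], [0.001, 0.001, -1.0]]
ft_force: [-2.6, 0.4, 6.9]
opening: 0.37
finger_force: 49.2
```

servo_tool:
  deltas:
    - {"dx":0,"dy":0,"dz":0.2,"ax":0,"ay":0,"az":0}
    - {"dx":0,"dy":0,"dz":0.4,"ax":0,"ay":0,"az":0}
    - {"dx":0,"dy":0,"dz":0.7,"ax":0,"ay":0,"az":0}
    - {"dx":0,"dy":0,"dz":0.9,"ax":0,"ay":0,"az":0}
    - {"dx":0,"dy":0,"dz":0.9,"ax":0,"ay":0,"az":0}
    - {"dx":0,"dy":0,"dz":0.9,"ax":0,"ay":0,"az":0}
    - {"dx":0,"dy":0,"dz":0,"ax":0,"ay":0,"az":0}
    - {"dx":0,"dy":0,"dz":0,"ax":0,"ay":0,"az":0}

```text
time: 21.82
eef_pos: [0.5472, 0.1505, 0.1262]
ee_rot: [[-0.004, 1.0, 0.003], [1.0, 0.004, 0.001], [0.001, 0.003, -1.0]]
ft_force: [-0.4, -0.0, -2.6]
opening: 0.377
finger_force: 49.8
```

servo_tool:
  deltas:
    - {"dx":-0.04,"dy":-0.3,"dz":0,"ax":0,"ay":0,"az":0}
    - {"dx":-0.04,"dy":-0.6,"dz":0,"ax":0,"ay":0,"az":0}
    - {"dx":-0.04,"dy":-0.9,"dz":0,"ax":0,"ay":0,"az":0}
    - {"dx":-0.04,"dy":-0.9,"dz":0,"ax":0,"ay":0,"az":0}
    - {"dx":-0.04,"dy":-0.9,"dz":0,"ax":0,"ay":0,"az":0}
    - {"dx":-0.04,"dy":-0.9,"dz":0,"ax":0,"ay":0,"az":0}
    - {"dx":-0.04,"dy":-0.9,"dz":0,"ax":0,"ay":0,"az":0}
    - {"dx":-0.04,"dy":-0.9,"dz":0,"ax":0,"ay":0,"az":0}
    - {"dx":-0.04,"dy":-0.9,"dz":0,"ax":0,"ay":0,"az":0}
    - {"dx":-0.04,"dy":-0.9,"dz":0,"ax":0,"ay":0,"az":0}

```text
time: 22.65
eef_pos: [0.5348, -0.0551, 0.1234]
ee_rot: [[-0.003, 1.0, -0.002], [1.0, 0.003, -0.001], [-0.001, -0.002, -1.0]]
ft_force: [0.6, 0.0, -1.0]
opening: 0.376
finger_force: 49.8
```

servo_tool:
  deltas:
    - {"dx":-0.04,"dy":-0.8,"dz":0,"ax":0,"ay":0,"az":0}
    - {"dx":-0.04,"dy":-0.6,"dz":0,"ax":0,"ay":0,"az":0}
    - {"dx":-0.04,"dy":-0.36,"dz":0,"ax":0,"ay":0,"az":0}
    - {"dx":-0.04,"dy":-0.2,"dz":0,"ax":0,"ay":0,"az":0}
    - {"dx":0,"dy":0,"dz":0,"ax":0,"ay":0,"az":0}
    - {"dx":0,"dy":0,"dz":0,"ax":0,"ay":0,"az":0}
    - {"dx":0,"dy":0,"dz":0,"ax":0,"ay":0,"az":0}
    - {"dx":0,"dy":0,"dz":0,"ax":0,"ay":0,"az":0}

```text
time: 23.32
eef_pos: [0.5326, -0.1002, 0.1244]
ee_rot: [[-0.006, 1.0, -0.0], [1.0, 0.006, 0.0], [0.0, -0.0, -1.0]]
ft_force: [-0.6, -1.6, -1.3]
opening: 0.376
finger_force: 49.8
```

```bash
python3 - <<'E'
from h import *
snap('wrist','w7.png');st=robot.read_state();print(st['eef_pos'])
E
```

```text
[ 0.53263257 -0.10024465  0.1244685 ]
```

View pics/w7.png

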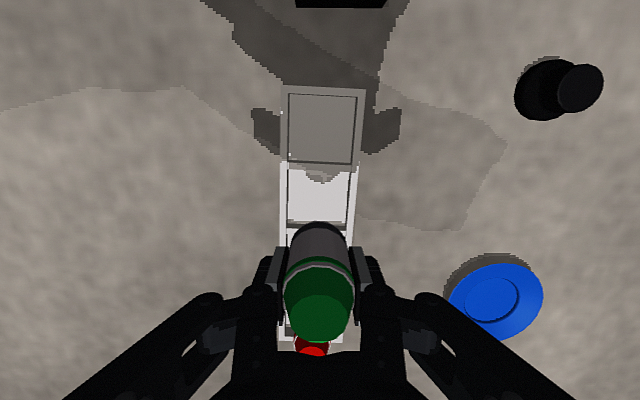

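Green is upright, over the third pocket (rows 165–228, one pocket left beyond it). I lower it.

servo_tool:
  deltas:
    - {"dx":0,"dy":0,"dz":-0.4,"ax":0,"ay":0,"az":0}
    - {"dx":0,"dy":0,"dz":-0.8,"ax":0,"ay":0,"az":0}
    - {"dx":0,"dy":0,"dz":-0.8,"ax":0,"ay":0,"az":0}
    - {"dx":0,"dy":0,"dz":-0.7,"ax":0,"ay":0,"az":0}
    - {"dx":0,"dy":0,"dz":-0.6,"ax":0,"ay":0,"az":0}
    - {"dx":0,"dy":0,"dz":-0.4,"ax":0,"ay":0,"az":0}
    - {"dx":0,"dy":0,"dz":-0.18,"ax":0,"ay":0,"az":0}
    - {"dx":0,"dy":0,"dz":-0.07,"ax":0,"ay":0,"az":0}
    - {"dx":0,"dy":0,"dz":0,"ax":0,"ay":0,"az":0}
    - {"dx":0,"dy":0,"dz":0,"ax":0,"ay":0,"az":0}

```text
time: 24.2
eef_pos: [0.533, -0.1014, 0.0262]
ee_rot: [[-0.004, 1.0, 0.001], [1.0, 0.004, -0.0], [-0.0, 0.001, -1.0]]
ft_force: [0.4, 0.6, -1.6]
opening: 0.376
finger_force: 49.8
```

servo_tool:
  deltas:
    - {"dx":0,"dy":0,"dz":-0.03,"ax":0,"ay":0,"az":0}
    - {"dx":0,"dy":0,"dz":0,"ax":0,"ay":0,"az":0}
    - {"dx":0,"dy":0,"dz":0,"ax":0,"ay":0,"az":0}

```text
time: 24.45
eef_pos: [0.5329, -0.1013, 0.0253]
ee_rot: [[-0.004, 1.0, 0.001], [1.0, 0.004, -0.0], [-0.0, 0.001, -1.0]]
ft_force: [0.6, 0.3, -0.7]
opening: 0.377
finger_force: 49.8
```

servo_tool:
  deltas:
    - {"dx":0,"dy":0,"dz":-0.01,"ax":0,"ay":0,"az":0}
    - {"dx":0,"dy":0,"dz":0,"ax":0,"ay":0,"az":0}
    - {"dx":0,"dy":0,"dz":0,"ax":0,"ay":0,"az":0}
    - {"dx":0,"dy":0,"dz":0,"ax":0,"ay":0,"az":0}
    - {"dx":0,"dy":0,"dz":0,"ax":0,"ay":0,"az":0}
  gripper: 0.6

```text
time: 24.87
eef_pos: [0.5326, -0.1013, 0.0249]
ee_rot: [[-0.004, 1.0, 0.0], [1.0, 0.004, -0.0], [-0.0, 0.0, -1.0]]
ft_force: [-0.8, 0.3, 0.2]
opening: 0.799
finger_force: 0.0
```

servo_tool:
  deltas:
    - {"dx":0,"dy":0,"dz":0.3,"ax":0,"ay":0,"az":0}
    - {"dx":0,"dy":0,"dz":0.8,"ax":0,"ay":0,"az":0}
    - {"dx":0,"dy":0,"dz":0.9,"ax":0,"ay":0,"az":0}
    - {"dx":0,"dy":0,"dz":0.9,"ax":0,"ay":0,"az":0}
    - {"dx":0,"dy":0,"dz":0.7,"ax":0,"ay":0,"az":0}
    - {"dx":0,"dy":0,"dz":0.4,"ax":0,"ay":0,"az":0}

```text
time: 25.37
eef_pos: [0.5334, -0.1016, 0.1274]
ee_rot: [[-0.004, 1.0, 0.003], [1.0, 0.004, -0.0], [-0.0, 0.003, -1.0]]
ft_force: [-0.1, -0.1, -0.9]
opening: 0.8
finger_force: 0.0
```

servo_tool:
  deltas:
    - {"dx":0.07,"dy":0.4,"dz":0,"ax":0,"ay":0,"az":0}
    - {"dx":0.07,"dy":0.8,"dz":0,"ax":0,"ay":0,"az":0}
    - {"dx":0.07,"dy":1,"dz":0,"ax":0,"ay":0,"az":0}
    - {"dx":0.07,"dy":1,"dz":0,"ax":0,"ay":0,"az":0}
    - {"dx":0.07,"dy":1,"dz":0,"ax":0,"ay":0,"az":0}
    - {"dx":0.07,"dy":1,"dz":0,"ax":0,"ay":0,"az":0}
    - {"dx":0.07,"dy":0.9,"dz":0,"ax":0,"ay":0,"az":0}
    - {"dx":0.07,"dy":0.8,"dz":0,"ax":0,"ay":0,"az":0}
    - {"dx":0.07,"dy":0.5,"dz":0,"ax":0,"ay":0,"az":0}
    - {"dx":0.07,"dy":0.27,"dz":0,"ax":0,"ay":0,"az":0}

```text
time: 26.2
eef_pos: [0.5493, 0.0932, 0.1238]
ee_rot: [[-0.007, 1.0, -0.002], [1.0, 0.007, 0.0], [0.0, -0.002, -1.0]]
ft_force: [-0.3, -0.1, -0.2]
opening: 0.8
finger_force: 0.0
```

servo_tool:
  deltas:
    - {"dx":0,"dy":0,"dz":0,"ax":0,"ay":0,"az":0}
    - {"dx":0,"dy":0,"dz":0,"ax":0,"ay":0,"az":0}
    - {"dx":0,"dy":0,"dz":0,"ax":0,"ay":0,"az":0}
    - {"dx":0,"dy":0,"dz":0,"ax":0,"ay":0,"az":0}

```text
time: 26.53
eef_pos: [0.55, 0.0889, 0.1248]
ee_rot: [[-0.002, 1.0, -0.0], [1.0, 0.002, -0.0], [-0.0, -0.0, -1.0]]
ft_force: [0.8, 0.6, 0.1]
opening: 0.797
finger_force: 0.0
```

```bash
python3 - <<'E'
from h import *
caps(snap('top','t8.png'));print('w');caps(snap('wrist'));print(robot.read_state()['eef_pos'])
E
```

```text
red (452, 238) [ 0.528 -0.224  0.072] diam 0.0242
blue (420, 236) [ 0.5305 -0.1633  0.072 ] diam 0.0245
blue (433, 148) [ 0.6999 -0.1948  0.072 ] diam 0.0906
w
yellow (318, 221) [0.5501 0.0907 0.072 ] diam 0.0235
[0.5500158  0.08931248 0.12487968]
```

servo_tool:
  deltas:
    - {"dx":0,"dy":0,"dz":-0.4,"ax":0,"ay":0,"az":0}
    - {"dx":0,"dy":0,"dz":-0.8,"ax":0,"ay":0,"az":0}
    - {"dx":0,"dy":0,"dz":-0.9,"ax":0,"ay":0,"az":0}
    - {"dx":0,"dy":0,"dz":-0.8,"ax":0,"ay":0,"az":0}
    - {"dx":0,"dy":0,"dz":-0.6,"ax":0,"ay":0,"az":0}
    - {"dx":0,"dy":0,"dz":-0.3,"ax":0,"ay":0,"az":0}
    - {"dx":0,"dy":0,"dz":-0.2,"ax":0,"ay":0,"az":0}
    - {"dx":0,"dy":0,"dz":0,"ax":0,"ay":0,"az":0}
    - {"dx":0,"dy":0,"dz":0,"ax":0,"ay":0,"az":0}
    - {"dx":0,"dy":0,"dz":0,"ax":0,"ay":0,"az":0}

```text
time: 27.47
eef_pos: [0.5507, 0.0905, 0.0256]
ee_rot: [[-0.004, 1.0, 0.001], [1.0, 0.004, 0.0], [0.0, 0.001, -1.0]]
ft_force: [0.8, -0.0, 0.8]
opening: 0.801
finger_force: 0.0
```

servo_tool:
  deltas:
    - {"dx":0,"dy":0,"dz":0,"ax":0,"ay":0,"az":0}
    - {"dx":0,"dy":0,"dz":0,"ax":0,"ay":0,"az":0}
    - {"dx":0,"dy":0,"dz":0,"ax":0,"ay":0,"az":0}
    - {"dx":0,"dy":0,"dz":0,"ax":0,"ay":0,"az":0}
    - {"dx":0,"dy":0,"dz":0,"ax":0,"ay":0,"az":0}
    - {"dx":0,"dy":0,"dz":0,"ax":0,"ay":0,"az":0}
    - {"dx":0,"dy":0,"dz":0,"ax":0,"ay":0,"az":0}
    - {"dx":0,"dy":0,"dz":0,"ax":0,"ay":0,"az":0}
  gripper: -1
  force: 50

```text
time: 28.13
eef_pos: [0.5503, 0.0906, 0.0255]
ee_rot: [[-0.004, 1.0, 0.001], [1.0, 0.004, 0.001], [0.001, 0.001, -1.0]]
ft_force: [-1.6, 0.4, 5.8]
opening: 0.376
finger_force: 49.2
```

servo_tool:
  deltas:
    - {"dx":0,"dy":0,"dz":0.2,"ax":0,"ay":0,"az":0}
    - {"dx":0,"dy":0,"dz":0.4,"ax":0,"ay":0,"az":0}
    - {"dx":0,"dy":0,"dz":0.7,"ax":0,"ay":0,"az":0}
    - {"dx":0,"dy":0,"dz":0.9,"ax":0,"ay":0,"az":0}
    - {"dx":0,"dy":0,"dz":0.9,"ax":0,"ay":0,"az":0}
    - {"dx":0,"dy":0,"dz":0.9,"ax":0,"ay":0,"az":0}
    - {"dx":0,"dy":0,"dz":0,"ax":0,"ay":0,"az":0}
    - {"dx":0,"dy":0,"dz":0,"ax":0,"ay":0,"az":0}

```text
time: 28.8
eef_pos: [0.5508, 0.0907, 0.1264]
ee_rot: [[-0.005, 1.0, 0.003], [1.0, 0.005, 0.001], [0.001, 0.003, -1.0]]
ft_force: [-0.9, -1.0, -2.4]
opening: 0.376
finger_force: 49.8
```

servo_tool:
  deltas:
    - {"dx":-0.066,"dy":-0.3,"dz":0,"ax":0,"ay":0,"az":0}
    - {"dx":-0.066,"dy":-0.6,"dz":0,"ax":0,"ay":0,"az":0}
    - {"dx":-0.066,"dy":-0.8,"dz":0,"ax":0,"ay":0,"az":0}
    - {"dx":-0.066,"dy":-0.9,"dz":0,"ax":0,"ay":0,"az":0}
    - {"dx":-0.066,"dy":-0.9,"dz":0,"ax":0,"ay":0,"az":0}
    - {"dx":-0.066,"dy":-0.8,"dz":0,"ax":0,"ay":0,"az":0}
    - {"dx":-0.066,"dy":-0.5,"dz":0,"ax":0,"ay":0,"az":0}
    - {"dx":-0.066,"dy":-0.29,"dz":0,"ax":0,"ay":0,"az":0}
    - {"dx":-0.066,"dy":-0.1,"dz":0,"ax":0,"ay":0,"az":0}
    - {"dx":0,"dy":0,"dz":0,"ax":0,"ay":0,"az":0}

```text
time: 29.63
eef_pos: [0.5345, -0.0393, 0.1243]
ee_rot: [[-0.004, 1.0, -0.001], [1.0, 0.004, 0.0], [0.0, -0.001, -1.0]]
ft_force: [0.1, -0.7, -0.8]
opening: 0.376
finger_force: 49.8
```

servo_tool:
  deltas:
    - {"dx":0,"dy":0,"dz":0,"ax":0,"ay":0,"az":0}
    - {"dx":0,"dy":0,"dz":0,"ax":0,"ay":0,"az":0}
    - {"dx":0,"dy":0,"dz":0,"ax":0,"ay":0,"az":0}

```text
time: 29.88
eef_pos: [0.5353, -0.0381, 0.1247]
ee_rot: [[-0.006, 1.0, 0.0], [1.0, 0.006, 0.0], [0.0, 0.0, -1.0]]
ft_force: [-0.1, 0.0, -1.8]
opening: 0.378
finger_force: 49.8
```

```bash
python3 - <<'E'
from h import *
snap('wrist','w9.png');caps(snap('top'));print(robot.read_state()['eef_pos'])
E
```

```text
blue (434, 140) [ 0.718  -0.1971  0.072 ] diam 0.0795
[ 0.5352686  -0.03852577  0.12476992]
```

View pics/w9.png

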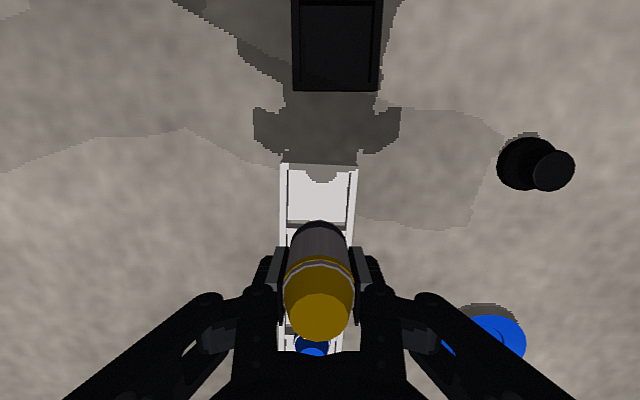

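Yellow is upright over the last pocket (rows 165–228, with the tray's left end at row 163). I lower it.

servo_tool:
  deltas:
    - {"dx":0,"dy":0,"dz":-0.4,"ax":0,"ay":0,"az":0}
    - {"dx":0,"dy":0,"dz":-0.8,"ax":0,"ay":0,"az":0}
    - {"dx":0,"dy":0,"dz":-0.8,"ax":0,"ay":0,"az":0}
    - {"dx":0,"dy":0,"dz":-0.7,"ax":0,"ay":0,"az":0}
    - {"dx":0,"dy":0,"dz":-0.6,"ax":0,"ay":0,"az":0}
    - {"dx":0,"dy":0,"dz":-0.4,"ax":0,"ay":0,"az":0}
    - {"dx":0,"dy":0,"dz":-0.18,"ax":0,"ay":0,"az":0}
    - {"dx":0,"dy":0,"dz":-0.07,"ax":0,"ay":0,"az":0}
    - {"dx":0,"dy":0,"dz":0,"ax":0,"ay":0,"az":0}
    - {"dx":0,"dy":0,"dz":0,"ax":0,"ay":0,"az":0}

```text
time: 30.82
eef_pos: [0.5356, -0.0394, 0.0264]
ee_rot: [[-0.004, 1.0, 0.001], [1.0, 0.004, -0.0], [-0.0, 0.001, -1.0]]
ft_force: [0.4, 0.2, -1.7]
opening: 0.369
finger_force: 49.9
```

servo_tool:
  deltas:
    - {"dx":0,"dy":0,"dz":-0.03,"ax":0,"ay":0,"az":0}
    - {"dx":0,"dy":0,"dz":0,"ax":0,"ay":0,"az":0}
    - {"dx":0,"dy":0,"dz":0,"ax":0,"ay":0,"az":0}

```text
time: 31.07
eef_pos: [0.5354, -0.0392, 0.0256]
ee_rot: [[-0.004, 1.0, 0.001], [1.0, 0.004, 0.0], [0.0, 0.001, -1.0]]
ft_force: [-0.1, -0.8, 0.0]
opening: 0.376
finger_force: 49.9
```

Contact: release, rise, and move left out of the camera's way (clear of the bottle).

servo_tool:
  deltas:
    - {"dx":0,"dy":0,"dz":-0.01,"ax":0,"ay":0,"az":0}
    - {"dx":0,"dy":0,"dz":0,"ax":0,"ay":0,"az":0}
    - {"dx":0,"dy":0,"dz":0,"ax":0,"ay":0,"az":0}
    - {"dx":0,"dy":0,"dz":0,"ax":0,"ay":0,"az":0}
    - {"dx":0,"dy":0,"dz":0,"ax":0,"ay":0,"az":0}
  gripper: 0.6

```text
time: 31.48
eef_pos: [0.5352, -0.0393, 0.0251]
ee_rot: [[-0.004, 1.0, 0.0], [1.0, 0.004, 0.0], [0.0, 0.0, -1.0]]
ft_force: [0.6, -0.0, -0.4]
opening: 0.797
finger_force: 0.0
```

servo_tool:
  deltas:
    - {"dx":0,"dy":0,"dz":0.3,"ax":0,"ay":0,"az":0}
    - {"dx":0,"dy":0,"dz":0.8,"ax":0,"ay":0,"az":0}
    - {"dx":0,"dy":0,"dz":1,"ax":0,"ay":0,"az":0}
    - {"dx":0,"dy":0,"dz":1,"ax":0,"ay":0,"az":0}
    - {"dx":0,"dy":0,"dz":1,"ax":0,"ay":0,"az":0}
    - {"dx":0,"dy":0,"dz":1,"ax":0,"ay":0,"az":0}
    - {"dx":0,"dy":0,"dz":1,"ax":0,"ay":0,"az":0}
    - {"dx":0,"dy":0,"dz":0.5,"ax":0,"ay":0,"az":0}

```text
time: 32.15
eef_pos: [0.5362, -0.0397, 0.1936]
ee_rot: [[-0.004, 1.0, 0.004], [1.0, 0.004, 0.0], [0.0, 0.004, -1.0]]
ft_force: [0.5, -0.3, 0.8]
opening: 0.8
finger_force: 0.0
```

servo_tool:
  deltas:
    - {"dx":0,"dy":1,"dz":0,"ax":0,"ay":0,"az":0}
    - {"dx":0,"dy":1,"dz":0,"ax":0,"ay":0,"az":0}
    - {"dx":0,"dy":1,"dz":0,"ax":0,"ay":0,"az":0}
    - {"dx":0,"dy":1,"dz":0,"ax":0,"ay":0,"az":0}
    - {"dx":0,"dy":1,"dz":0,"ax":0,"ay":0,"az":0}
    - {"dx":0,"dy":1,"dz":0,"ax":0,"ay":0,"az":0}
    - {"dx":0,"dy":1,"dz":0,"ax":0,"ay":0,"az":0}
    - {"dx":0,"dy":1,"dz":0,"ax":0,"ay":0,"az":0}
    - {"dx":0,"dy":1,"dz":0,"ax":0,"ay":0,"az":0}
    - {"dx":0,"dy":1,"dz":0,"ax":0,"ay":0,"az":0}

```text
time: 32.98
eef_pos: [0.5349, 0.2117, 0.1907]
ee_rot: [[-0.004, 1.0, 0.0], [1.0, 0.004, 0.0], [0.0, 0.0, -1.0]]
ft_force: [0.9, 0.6, -0.4]
opening: 0.801
finger_force: 0.0
```

servo_tool:
  deltas:
    - {"dx":0,"dy":0.5,"dz":0,"ax":0,"ay":0,"az":0}
    - {"dx":0,"dy":0,"dz":0,"ax":0,"ay":0,"az":0}
    - {"dx":0,"dy":0,"dz":0,"ax":0,"ay":0,"az":0}
    - {"dx":0,"dy":0,"dz":0,"ax":0,"ay":0,"az":0}
    - {"dx":0,"dy":0,"dz":0,"ax":0,"ay":0,"az":0}
    - {"dx":0,"dy":0,"dz":0,"ax":0,"ay":0,"az":0}

```text
time: 33.48
eef_pos: [0.5355, 0.2215, 0.1903]
ee_rot: [[-0.002, 1.0, 0.0], [1.0, 0.002, -0.0], [-0.0, 0.0, -1.0]]
ft_force: [-0.1, -0.2, -0.1]
opening: 0.8
finger_force: 0.0
```

```bash
python3 - <<'E'
from h import *
caps(snap('top','t10.png'));s=snap('scene','s10.png');print(robot.read_state()['eef_pos'])
E
```

```text
red (452, 238) [ 0.5271 -0.223   0.072 ] diam 0.0238
blue (420, 236) [ 0.5312 -0.1645  0.072 ] diam 0.0243
blue (434, 148) [ 0.7008 -0.1955  0.072 ] diam 0.0905
yellow (354, 232) [ 0.5357 -0.0394  0.072 ] diam 0.0244
[0.53535622 0.2221309  0.1901915 ]
```

View pics/t10.png

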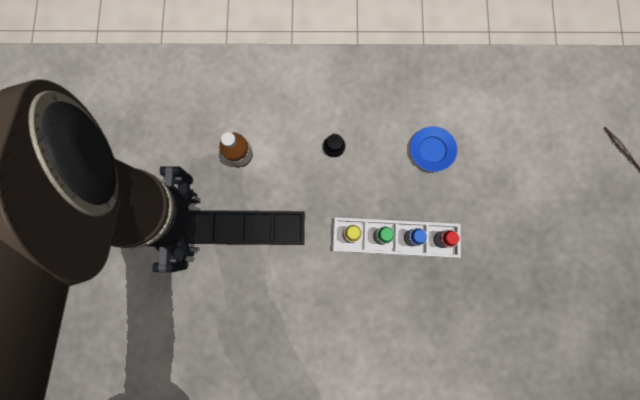

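View pics/s10.png

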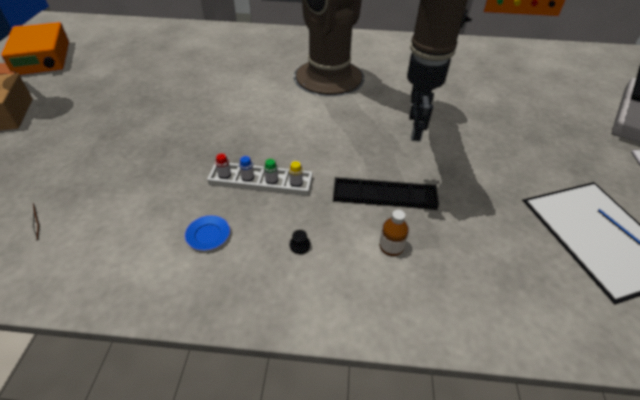

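The two final views show all four objectives upright in the white tray: yellow (353,233), green (385,235), blue (418,236), red (451,238). The bystanders have not moved and the arm is clear, so I hand in.

```bash
python3 -c "
from rig import robot;print(robot.sign_off())"
```

```text
the job is handed in; nothing more can be done
None
```

All four objectives stand upright in the white tray in reverse order (yellow, green, blue, red from left to right); the dish, bottle and magnifier were not touched, and the job is handed in at about 34 s, with no verdict returned.

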